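Check the parcel scale with its steel check weight

ROBOT

A 6-joint arm with a two-finger parallel gripper is mounted at the origin on the work surface. World frame = base frame: x ahead of the robot, y to its left, z up, the work surface at z = 0. Lengths are in mm, angles in rad, forces in N, time in s.
With the tool pointing down it reaches from about 375 to 925 mm from the base axis. Payload 5.7 kg.
Tool frame: the origin (TCP) lies midway between the tips of the shut fingers; the grasp point (between the pads) lies 19 mm behind it; z points along the fingers, y is the line along which they close (so a half turn about z gives the same grasp; the last joint's range is limited). The gripper opens to 85 mm and grips with 20 to 120 N. Pads are 22 mm wide; open, the fingers measure 114 mm over their backs; the gripper's body (76 mm by 85 mm) begins 54 mm behind the grasp point. The pads swing forward as they close: fully open they stand 13 mm farther back than shut.
Start: joints at [-1.278, 0.359, 1.51, -0, 1.272, -0.115], TCP at [237.936, -550.772, 231.267] pointing down, gripper open.
Joint ranges: [-2.97, 2.97], [-1.01, 2.36], [0.21, 2.38], [-0.96, 4.11], [0.2, 2.71], [-2.98, 2.98]. Speed limits (rad/s): [2.39, 2.39, 3.14, 3.14, 3.14, 3.14].

INTERFACE

Orientations are given as a rotation vector (axis times angle).
In Python, from plant import env gives the robot as it stands.
- The arm moves only by the tool drive_tool, never from a script. Its argument "plan" is a list of rows, each a list of 7 numbers: the shift along the world's x, y, z in units of 50 mm (1.0 is 50 mm), then the turn, a rotation vector about the world's x, y, z in units of 5 degrees (1.0 is 5 degrees), then the closure, from -1 (fully open) to 1 (shut). In form: [[dx, dy, dz, rx, ry, rz, gripper], ...]. A call has 1 to 12 rows; each row shifts and turns the commanded pose from where the row before left it; what a row does not reach is not made up. A row lasts 1/8 s, in which the tool goes at most 62.5 mm and 10.7 degrees, less where a joint would pass 70% of its speed; a pose out of reach is approached as far as the arm can. A call is refused whole if a number of a shift passes 1 or a number of a turn 1, either way. A call with a gripper value outside its range is refused whole. The fingers move at their own pace and stop on an object; "newtons" is the grip in N (left out, the last holds). Time passes only in rows, so rows that do not move let the fingers close. It gives the time, the measured TCP pose, the force, the opening and the grip force at its end, in the units of the state.
- env.get_state(): the state, without advancing time (a new reading comes with each control period).
- env.read_camera(name): name is "scene" or "top" or "wrist"; returns a dict with "frame" (400x640x3 uint8, blue, green, red), "fov_y" (degrees; the focal length in pixels is half the picture's height over the tangent of half this angle, whatever the lens; pixels are square), "cx", "cy" (the principal point, pixels), "pose" (4x4, takes a point from camera to world coordinates). Camera axes: x right, y up, looking along -z (the intrinsics and any distortion apply to the point x, -y, -z); pixel columns grow to the right and rows downward; lengths in mm; the calibration is good to about 2 mm. A picture is of the moment at which its call begins. There is no depth.
- env.job_done(): hands the job in; it is judged then, once.
The state is a dict: "t": time; "qpos": joint angles; "joint_vel": joint speeds; "joint_torque": joint torques, N m; "eef_pos": TCP position; "orientation": TCP orientation; "force": force on the tool from outside, world axes, zero at the start; "torque": the same for the moment, N m; "gripper_width": finger opening in mm; "grasp_force": force on a finger pad.
Only numpy, scipy, OpenCV 4.12 (cv2) and the standard library are available. Lean on these libraries where they do the work, as an engineer would, in place of code of your own. Each camera call takes 0.05 s, during which the arm holds its last target. There are 200 camera calls.

TASK

Check the parcel scale on the desk: the larger, eight-sided steel check weight lies on its side. Stand it upright on the round cork coaster and let go of it; then take it again by its knob, lift it off and set it down gently, upright, in the middle of the scale's pan (inside the engraved ring), and let go. Leave the other things on the desk where they are.

Things in the scene. Friction and masses are not known exactly. Their poses are not given: they have to be found in the camera images.
- weight: the check weight, plain steel, 0.5 kg, 72 mm long: an eight-sided prism 40 mm across flats and 46 mm long, a round neck 14 mm across and 12 mm long, then the knob. Origin at the centre of its flat foot; z runs from foot to knob (at the start horizontal, 20 mm above the desk: it lies on a flat; x is then vertical). x and y are normal to flats. It must end with z up
- knob: the weight's knob (part of it): a round disc 26 mm across and 14 mm long, same axes as the weight; origin at the centre of the knob's underside, 58 mm from the foot, so the knob fills z = 58 to 72 mm of the weight. The weight's shoulder is 12 mm below the knob's underside
- coaster: round cork coaster, 110 mm across and 5 mm thick, fixed to the desk; origin at the centre of its underside, so its upper face is 5 mm above the origin
- scale: low white digital parcel scale, 170 x 160 mm, body 28 mm high, dark display strip on its -x side (33 mm high); fixed; origin at the centre of its underside. The round pan stands above it, its centre 22 mm along the scale's +x
- pan_top (a point): centre of the upper face of the scale's round steel pan, 110 mm across, 5 mm thick, about 49 mm above the desk unloaded; it moves with the pan. A ring 73 mm across is engraved about it
- pan (a joint): how far the pan is pressed down: 0 free, at most 0.012 m; spring 700 N/m, so the weight presses it about 7 mm
- small_weight: bystander: a small round steel weight, 24 mm across and 32 mm high, standing upright; origin at the centre of its underside
- tape: bystander: roll of clear tape lying flat, 52 mm across, 19 mm high; origin at the centre of its underside
- eraser: bystander: white eraser 45 x 20 x 12 mm, long side along its x; origin at the centre of its underside
- mug: bystander: white mug 80 mm across, 90 mm high, handle at its +y; origin at the centre of its underside
- stapler: bystander: black stapler 130 x 34 mm, 39 mm high, long side along its x; origin at the centre of its underside
- pencup: bystander: empty wooden pen cup 76 mm across, 95 mm high; origin at the centre of its underside
Not all that is in view belongs to the job. What is shaped like the scale but red is not meant.

How it is judged:
By the outcome, as a careful person would: the job done as asked, in the order asked, and still so for the second after the job is handed in, with the robot touching nothing.
It also fails if it takes over 58 s, if anything falls off the work surface, if the arm or the gripper's body presses on something with over 40 N, if the wrist force passes 120 N, or if a joint passes its speed limit or range.

## Working session

There is one attempt and no reset: what is moved stays moved. The work goes in short steps, Python scripts to look and compute and a tool call to move; the robot and the scene stay as the last step left them, time stands still between calls to the robot, and variables do not carry over. Pictures are saved under pics/ and viewed, at most 10 in all, crops included, and the job is handed in when it is done.

Besides the shell and the picture viewer there is one more tool, called after "Emit:" by a JSON object that holds its "fn" and its "kwargs", one argument or row to a line. drive_tool: Moves the arm, as the interface text tells. Its arguments: {"type":"object","properties":{"plan":{"type":"array"},"newtons":{"type":"number"}},"required":["plan"]}

```bash
mkdir -p pics; ls
python3 - <<'E'
from plant import env
import cv2,numpy as np
s=env.get_state();print({k:np.round(v,3) for k,v in s.items()})
for n in("scene","top"):
    c=env.read_camera(n);cv2.imwrite(f"pics/{n}0.png",c["frame"]);print(n,c["fov_y"],c["cx"],c["cy"],np.round(c["pose"],3).tolist(),[k for k in c])
    np.savez(f"{n}0.npz",**{k:v for k,v in c.items() if k!='name'})
E
```

```text
pics
{'t': np.float64(0.0), 'qpos': array([-1.278,  0.36 ,  1.511,  0.   ,  1.273, -0.115]), 'joint_vel': array([ 0.   ,  0.   , -0.001,  0.002, -0.   , -0.001]), 'joint_torque': array([ 1.0000e-03, -5.2762e+01, -2.7862e+01,  0.0000e+00,  1.4000e-02,
       -0.0000e+00]), 'eef_pos': array([ 237.734, -550.136,  230.443]), 'orientation': array([-3.075, -0.636,  0.   ]), 'force': array([ 0.27 , -0.15 ,  0.579]), 'torque': array([-0.001, -0.019,  0.013]), 'grasp_force': np.float64(0.0), 'gripper_width': np.float64(85.238)}
scene 44.381095692725125 315.20810278264895 203.3750364266685 [[-0.686, -0.482, 0.546, 1271.188], [0.728, -0.47, 0.499, 646.404], [0.016, 0.74, 0.673, 1026.137], [0.0, 0.0, 0.0, 1.0]] ['frame', 'fov_y', 'cx', 'cy', 'pose']
top 48.60730519227323 318.7429975171211 206.51263101857498 [[0.03, 0.996, -0.081, 406.798], [-0.999, 0.031, 0.014, -76.975], [0.016, 0.081, 0.997, 1314.321], [0.0, 0.0, 0.0, 1.0]] ['frame', 'fov_y', 'cx', 'cy', 'pose']
```

View pics/scene0.png

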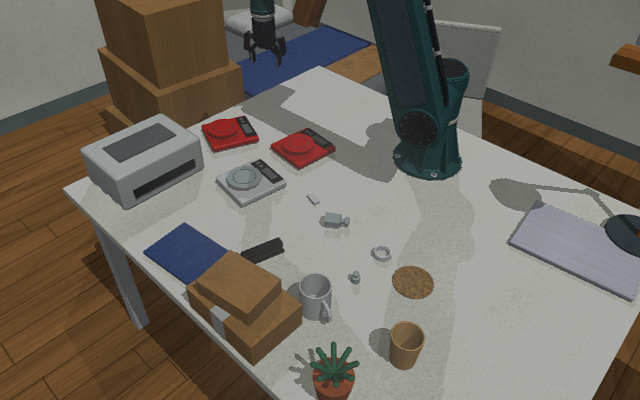

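View pics/top0.png

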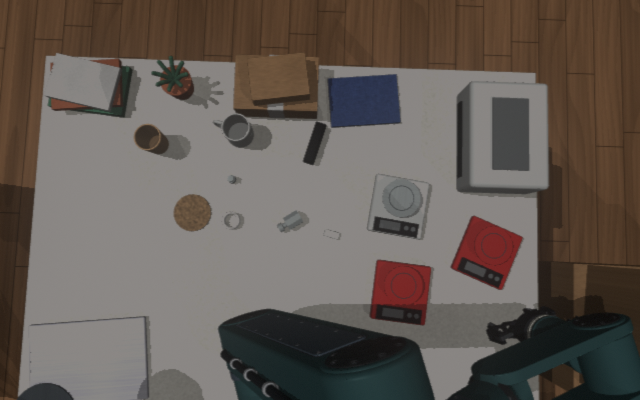

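Both views show these items (scene / top pixel):
- **Lying eight-sided weight:** (335,220) / (293,221), knob toward (345,222) / (281,228).
- **Small round standing weight, not wanted:** (355,277) / (233,180).
- **Cork coaster:** (413,282) / (192,212).
- **White scale:** (250,182) / (400,207). The two red ones at (230,133) and (303,147) in scene are not meant.
- **Other lookalikes:** tape at (381,254) and eraser at (313,199).

I choose the lying weight and check it in a close crop.

```bash
cat > h.py <<'E'
import numpy as np,cv2
from scipy.optimize import least_squares
def load(n): return dict(np.load(n))
def K(c):
    f=200/np.tan(np.radians(float(c["fov_y"]))/2); return f
def ray(c,u,v):
    f=K(c);d=np.array([(u-c["cx"])/f,-(v-c["cy"])/f,-1.]);P=c["pose"];return P[:3,3],P[:3,:3]@d
def onz(c,u,v,z):
    o,d=ray(c,u,v);return o+d*(z-o[2])/d[2]
def proj(c,p):
    P=c["pose"];q=P[:3,:3].T@(np.asarray(p)-P[:3,3]);f=K(c);return np.array([c["cx"]+f*q[0]/-q[2],c["cy"]-f*q[1]/-q[2]])
def tri(*obs):
    A=np.zeros((3,3));b=np.zeros(3)
    for c,u,v in obs:
        o,d=ray(c,u,v);d=d/np.linalg.norm(d);M=np.eye(3)-np.outer(d,d);A+=M;b+=M@o
    p=np.linalg.solve(A,b);return p,[np.round(proj(c,p)-(u,v),1) for c,u,v in obs]
E
python3 - <<'E'
from h import *
s=load("scene0.npz");t=load("top0.npz")
def crop(c,x,y,w,h,k): return cv2.resize(c["frame"][y:y+h,x:x+w],None,fx=k,fy=k,interpolation=cv2.INTER_CUBIC)
m=np.vstack([np.hstack([crop(s,310,200,50,37,8)[:296],crop(t,270,203,50,37,8)]),np.hstack([crop(s,205,145,100,75,4),crop(t,355,165,100,75,4)])])
cv2.imwrite("pics/m.png",m)
for n,c,(x,y,w,h) in(("s",s,(380,255,70,50)),("t",t,(165,185,52,55))):
    hsv=cv2.cvtColor(c["frame"][y:y+h,x:x+w],cv2.COLOR_BGR2HSV)
    k=((hsv[...,1]>80)*255).astype(np.uint8);cs=max(cv2.findContours(k,0,1)[0],key=cv2.contourArea)
    e=cv2.fitEllipse(cs);print(n,e,cv2.contourArea(cs));uv=np.array(e[0])+(x,y);print(uv,onz(c,*uv,5)); 
    pts=np.array([onz(c,*(q[0]+(x,y)),5)[:2] for q in cs],np.float32);print(cv2.minEnclosingCircle(pts),np.ptp(pts,axis=0))
E
```

```text
s ((32.657325744628906, 26.880569458007812), (30.89834976196289, 40.839752197265625), 107.23164367675781) 989.5
[412.65732574 281.88056946] [486.82594314 284.25619886   5.        ]
((485.7480773925781, 283.14361572265625), 54.708335876464844) [107.40756 106.15044]
t ((27.010169982910156, 27.339534759521484), (34.46253967285156, 35.197940826416016), 31.77594566345215) 951.5
[192.01016998 212.33953476] [484.8787341  278.25748208   5.        ]
((485.1566467285156, 278.1141662597656), 52.890357971191406) [103.981445 101.361694]
```

View pics/m.png

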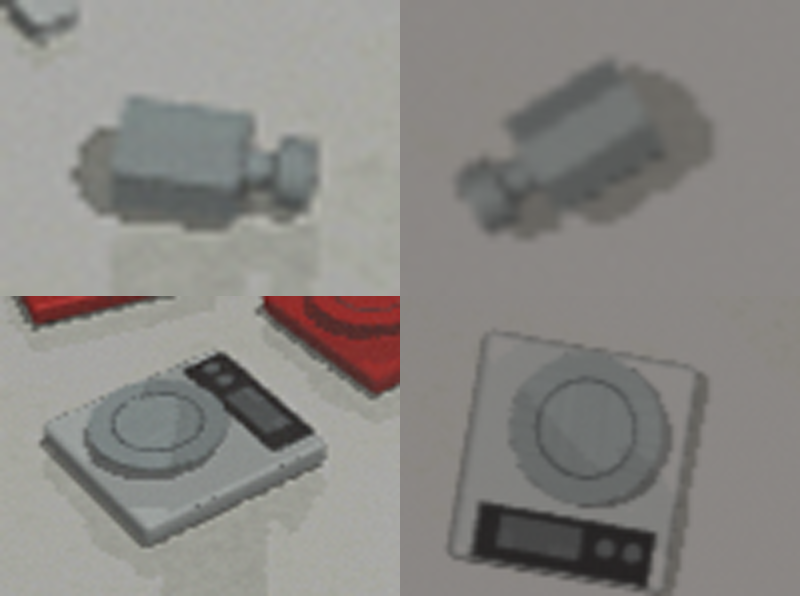

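The crops confirm the choice: the eight-sided weight's knob centre is at scene (347.2,221.6) and top (280.4,227.6), and its body centre is at scene (332.8,219.4) and top (293.1,220.1). The pan ring's centre is at scene (244.3,176.3) and top (402,198.3).

Run:
```python
from h import *
s=load("scene0.npz");t=load("top0.npz")
for n,a,b in(("knob",(347.2,221.6),(280.4,227.6)),("body",(332.8,219.4),(293.1,220.1)),("pan",(244.3,176.3),(402,198.3)),("coaster",(412.66,281.88),(192.01,212.34)),("small",(355,273),(233,178))):
    print(n,*tri((s,*a),(t,*b)))
# scale display strip ends: left/right in top, for yaw
print([onz(t,355+x/4,165+y/4,28)[:2].round() for x,y in((78,225),(255,240),(90,35),(295,75))])
from plant import env
c=env.read_camera("wrist");print(c["fov_y"],c["cx"],c["cy"]);st=env.get_state()
from scipy.spatial.transform import Rotation as R
T=np.eye(4);T[:3,:3]=R.from_rotvec(st["orientation"]).as_matrix();T[:3,3]=st["eef_pos"]
print("cam in tool",np.round(np.linalg.inv(T)@c["pose"],3)); print(np.round(T[:3,:3],3))
```

```text
knob [445.84990433  17.44155431  16.91175019] [array([-0.9, -0. ]), array([-0.7,  0.5])]
body [468.86138522 -18.91127141  17.37999827] [array([-0.9, -0. ]), array([-0.7,  0.5])]
pan [ 539.83452801 -332.03262248   44.72578998] [array([-0.9, -0.2]), array([-0.7,  0.6])]
coaster [ 4.84148222e+02  2.81142579e+02 -1.68475877e-01] [array([-0.7,  0. ]), array([-0.5,  0.3])]
small [585.74453112 161.76960444  24.64988182] [array([-1.4, -0.1]), array([-1. ,  0.7])]
[array([ 474., -258.]), array([ 467., -388.]), array([ 614., -264.]), array([ 589., -416.])]
69.02555167998966 316.7215158990144 201.56319883830935
cam in tool [[  -0.       0.95     0.311   79.737]
 [   1.       0.       0.       0.395]
 [   0.       0.311   -0.95  -142.867]
 [   0.       0.       0.       1.   ]]
[[ 0.918  0.397 -0.   ]
 [ 0.397 -0.918  0.001]
 [ 0.    -0.001 -1.   ]]
```

Emit:
{"fn": "drive_tool", "kwargs": {
  "plan": [
    [0.8,0.8,0,0,0,1,-1],
    [1,0.8,0,0,0,1,-1],
    [1,0.8,0,0,0,1,-1],
    [1,0.8,0,0,0,1,-1],
    [1,0.8,0,0,0,1,-1],
    [1,0.4,0,0,0,1,-1],
    [0,0,0,0,0,1,-1]
  ],
  "newtons": 60
}}

```text
t: 1.02
eef_pos: [526.5, -332.4, 230.9]
orientation: [2.737, 1.542, 0.002]
force: [-0.8, -0.2, 0.5]
gripper_width: 85.0
grasp_force: 0.0
```

```bash
cat >> h.py <<'E'
def snap(n,name="wrist"):
    from plant import env
    c=env.read_camera(name);np.savez(n+".npz",**c);cv2.imwrite(f"pics/{n}.png",c["frame"]);s=env.get_state();print(np.round(s["t"],2),s["eef_pos"].round(1),s["orientation"].round(3),s["qpos"].round(3));return c
E
python3 -c "
from h import *
snap('w1')"
```

```text
1.08 [ 524.8 -333.1  230.7] [-2.735 -1.545  0.   ] [-0.677  0.39   1.462  0.     1.29  -0.134]
```

Emit:
{"fn": "drive_tool", "kwargs": {
  "plan": [
    [-0.2,0.8,0,0,0,1,-1],
    [-0.2,0.8,0,0,0,1,-1],
    [-0.2,0.8,0,0,0,1,-1],
    [-0.2,0.8,0,0,0,1,-1],
    [-0.2,0.8,0,0,0,1,-1],
    [-0.2,0.8,0,0,0,1,-1],
    [-0.2,0.8,0,0,0,1,-1],
    [-0.2,0.8,0,0,0,1,-1],
    [-0.1,0.8,0,0,0,1,-1],
    [0,0,0,0,0,1,-1],
    [0,0,0,0,0,1,-1],
    [0,0,0,0,0,1,-1]
  ]
}}

```text
t: 2.58
eef_pos: [437.6, 25.2, 231.2]
orientation: [-1.608, -2.699, 0.001]
force: [0.1, -0.7, -0.6]
gripper_width: 85.4
grasp_force: 0.0
```

```bash
python3 -c "
from h import *
c=snap('w2')
a=load('w1.npz')['frame'];b=c['frame']
cv2.imwrite('pics/w12.png',np.vstack([cv2.resize(a[100:300,140:500],(540,300)),cv2.resize(b[100:300,140:500],(540,300),interpolation=cv2.INTER_CUBIC)]))
for n in 'knob',(445.8,17.4,20),'body',(468.9,-18.9,20),'pan',(539.8,-332,49): 
  if n in('knob','body','pan'): print(n)
  else: print(proj(c,n),proj(load('w1.npz'),n))
"
```

```text
2.62 [437.7  25.2 231.1] [-1.603e+00 -2.701e+00  1.000e-03] [-0.1    0.123  1.839 -0.     1.18  -0.6  ]
knob
[319.60296667 181.9843994 ] [ 56.94928451 -86.88330885]
body
[321.84119368 214.05465742] [101.43898864 -62.54713775]
pan
[264.65167569 409.22270941] [326.02754208 173.3341649 ]
```

View pics/w12.png

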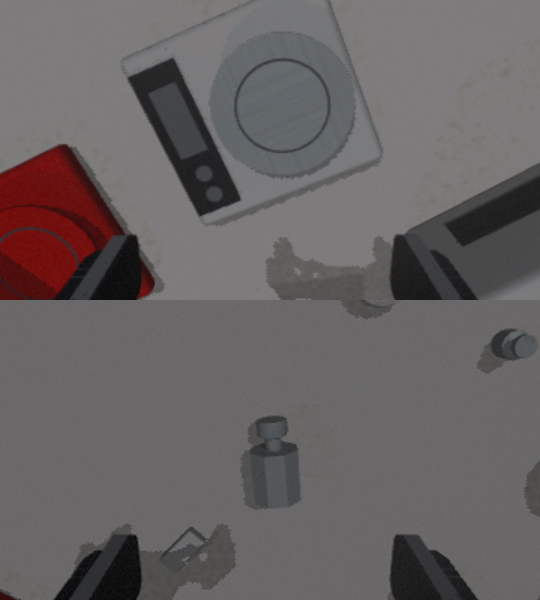

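The upper half is the view over the scale. The ring centre is at about full-frame (328,170), where (326,173) was predicted, so it agrees. The lower half shows the eight-sided weight and its knob:
- Knob end-face centre about (321.3,180).
- Top edge of the foot about (323.7,237.7).

Run:
```python
from h import *
s=load("scene0.npz");t=load("top0.npz");w=load("w2.npz");w1=load("w1.npz")
print("knobend z20",onz(w,321.3,180,20).round(1),"foot top z40",onz(w,323.7,237.7,40).round(1))
print("knobc",onz(w,321.3,185,20).round(1))
print("body",tri((s,332.8,219.4),(t,293.1,220.1),(w,323.4,216)))
print("knob tri",tri((s,347.2,221.6),(t,280.4,227.6),(w,321.3,185)))
print("pan z49",onz(w1,328,170,49).round(1),tri((s,244.3,176.3),(t,402,198.3),(w1,328,170)))
# width check & axis from silhouette (dark/bright threshold free: edges at two rows, by hand)
for r in(160,200): print(onz(w,140+250/1.5,100+r/1.5,20).round(1),onz(w,140+299/1.5,100+r/1.5,20).round(1))
```

```text
knobend z20 [446.4  20.7  20. ] foot top z40 [482.3 -39.2  40. ]
knobc [449.5  15.   20. ]
body (array([470.26617325, -19.02356695,  19.61236026]), [array([-1.2, -0.4]), array([-0.7,  0. ]), array([-0.7, -1.5])])
knob tri (array([447.50382921,  16.90174975,  19.23293379]), [array([-1.3, -0.4]), array([-0.5, -0.1]), array([-0.7, -2.2])])
pan z49 [ 543.7 -329.8   49. ] (array([ 541.266153  , -331.14116979,   45.52694984]), [array([-1.1, -0. ]), array([-1. ,  0.1]), array([-1.4,  1.4])])
[446.8 -19.3  20. ] [483.8   0.7  20. ]
[464.3 -52.5  20. ] [502.5 -31.8  20. ]
```

Emit:
{"fn": "drive_tool", "kwargs": {
  "plan": [
    [0,0.1,0,0,0,0.4,-1],
    [0,0,-0.3,-0.97,-0.57,0,-1],
    [0,0,-0.3,-0.97,-0.57,0,-1],
    [0,0,-0.3,-0.97,-0.57,0,-1],
    [0,0,-0.3,-0.97,-0.57,0,-1],
    [0,0,-0.3,-0.97,-0.57,0,-1],
    [0,0,-0.3,-0.97,-0.57,0,-1],
    [0,0,-0.3,-0.97,-0.57,0,-1],
    [0,0,-0.3,-0.97,-0.57,0,-1],
    [0,0,-0.3,0,0,0,-1],
    [0,0,-0.3,0,0,0,-1],
    [0,0,0,0,0,0,-1]
  ]
}}

```text
t: 4.12
eef_pos: [434.1, 59.8, 109.2]
orientation: [1.253, 2.131, -0.533]
force: [0.1, 0.7, -0.2]
gripper_width: 85.3
grasp_force: 0.0
```

```bash
cat >> h.py <<'E'
def st():
    from plant import env
    from scipy.spatial.transform import Rotation as R
    s=env.get_state();M=R.from_rotvec(s["orientation"]).as_matrix();print("t",round(float(s["t"]),2),"p",s["eef_pos"].round(1),"q",s["qpos"].round(2),"F",s["force"].round(1),"w",round(float(s["gripper_width"]),1),"g",round(float(s["grasp_force"]),1),"\nM",M.round(3).tolist());return s["eef_pos"],M
E
python3 -c "
from h import *
st();c=snap('w3')"
```

```text
t 4.12 p [434.1  59.8 109.2] q [ 0.56  0.48  2.08 -0.96  0.96  0.79] F [ 0.1  0.7 -0.2] w 85.3 g 0.0 
M [[-0.372, 0.88, 0.295], [0.638, 0.473, -0.608], [-0.675, -0.038, -0.737]]
4.18 [434.1  59.6 109.7] [ 1.253  2.13  -0.533] [ 0.564  0.481  2.079 -0.963  0.959  0.785]
```

View pics/w3.png

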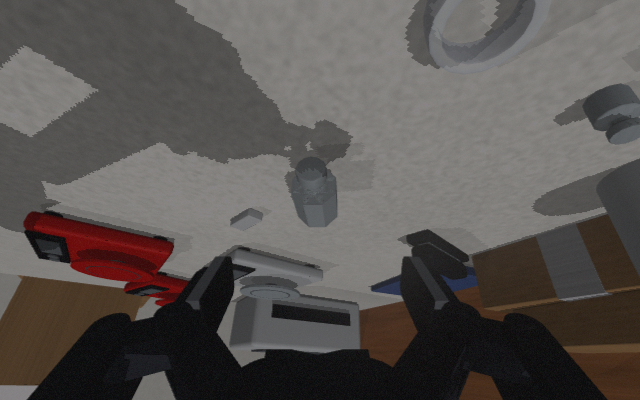

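The weight is in view at (313,190) with the knob facing the camera. Joint 4 is at its limit of -0.96, so I will use a lean of about 30°.

```bash
cat >> h.py <<'E'
def go(p,y,z):
    from scipy.spatial.transform import Rotation as R
    P,M=st();y=np.array(y,float);z=np.array(z,float);z/=np.linalg.norm(z);y-=z*(y@z);y/=np.linalg.norm(y)
    T=np.c_[np.cross(y,z),y,z];r=R.from_matrix(T@M.T).as_rotvec()
    print("shift units",((np.array(p)-P)/50).round(2),"turn units",(np.degrees(r)/5).round(2))
E
python3 -c "
from h import *
go((453.3,10,76.3),(.861,.508,0),(.254,-.431,-.866))"
```

```text
t 4.17 p [434.1  59.6 109.7] q [ 0.56  0.48  2.08 -0.96  0.96  0.79] F [-0.7 -0.   0. ] w 84.9 g 0.0 
M [[-0.371, 0.88, 0.295], [0.638, 0.473, -0.608], [-0.675, -0.038, -0.737]]
shift units [ 0.38 -0.99 -0.67] turn units [2.38 0.85 0.41]
```

Emit:
{"fn": "drive_tool", "kwargs": {
  "plan": [
    [0.1,-0.3,0,0.8,0.3,0.1,-1],
    [0.1,-0.3,-0.2,0.8,0.3,0.1,-1],
    [0.1,-0.3,-0.2,0.8,0.3,0.1,-1],
    [0.1,-0.1,-0.2,0,0,0.1,-1],
    [0,0,0,0,0,0,-1]
  ]
}}

```text
t: 4.8
eef_pos: [454.0, 9.0, 80.1]
orientation: [1.325, 2.316, -0.357]
force: [0.2, 0.3, 0.2]
gripper_width: 85.4
grasp_force: 0.0
```

```bash
python3 -c "
from h import *
go((453.3,10,76.3),(.861,.508,0),(.254,-.431,-.866))"
```

```text
t 4.8 p [454.    9.   80.1] q [ 0.27  0.41  2.14 -0.91  0.66  0.49] F [0.2 0.3 0.2] w 85.4 g 0.0 
M [[-0.44, 0.862, 0.249], [0.747, 0.506, -0.431], [-0.498, -0.003, -0.867]]
shift units [-0.01  0.02 -0.08] turn units [-0.01 -0.05  0.03]
```

Emit:
{"fn": "drive_tool", "kwargs": {
  "plan": [
    [0.1,-0.2,-0.4,0,0,0,-1],
    [0.1,-0.2,-0.4,0,0,0,-1],
    [0.1,-0.1,-0.3,0,0,0,-1],
    [0.1,-0.17,-0.33,0,0,0,-1],
    [0,0,0,0,0,0,-1]
  ]
}}

```text
t: 5.42
eef_pos: [484.2, -12.1, 28.9]
orientation: [1.352, 2.349, -0.372]
force: [-0.8, 0.8, 0.6]
gripper_width: 85.3
grasp_force: 0.0
```

```bash
python3 -c "
from h import *
go((473.6,-24.5,7),(.861,.508,0),(.254,-.431,-.866))
c=snap('w4')"
```

```text
t 5.42 p [484.2 -12.1  28.9] q [ 0.18  0.54  2.1  -0.96  0.58  0.5 ] F [-0.8  0.8  0.6] w 85.3 g 0.0 
M [[-0.45, 0.868, 0.211], [0.76, 0.496, -0.419], [-0.468, -0.029, -0.883]]
shift units [-0.21 -0.25 -0.44] turn units [-0.2  -0.49  0.16]
5.48 [483.5 -12.   29.2] [ 1.352  2.349 -0.372] [ 0.181  0.536  2.099 -0.962  0.581  0.496]
```

View pics/w4.png

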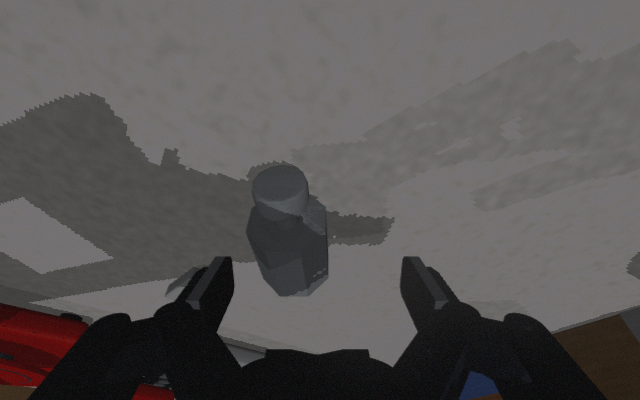

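The weight is at (285,240), left of the finger centre (316), and joint 4 is at its limit again. I will use a smaller lean of 20° and grip nearer the shoulder.

```bash
python3 -c "
from h import *
w=load('w4.npz')
print(proj(w,(446,20.7,20)),proj(w,(449.5,15,33)),'foot',proj(w,(482.5,-39.5,40)))
go((459,0.2,53.4),(.861,.508,0),(.174,-.294,-.94))"
```

```text
[280.89131186 182.68597781] [279.38407968 213.75694938] foot [290.87336967 295.26836641]
t 5.47 p [483.5 -12.   29.2] q [ 0.18  0.54  2.1  -0.96  0.58  0.5 ] F [ 0.6 -0.2  0.1] w 85.4 g 0.0 
M [[-0.45, 0.868, 0.21], [0.76, 0.496, -0.419], [-0.468, -0.029, -0.883]]
shift units [-0.49  0.24  0.48] turn units [1.55 0.51 0.14]
```

Emit:
{"fn": "drive_tool", "kwargs": {
  "plan": [
    [-0.1,0,0.3,0.5,0.2,0,-1],
    [-0.2,0.1,0.2,0.5,0.2,0.1,-1],
    [-0.2,0.1,0,0.5,0.1,0,-1],
    [0,0,0,0,0,0,-1]
  ]
}}

```text
t: 5.98
eef_pos: [457.4, -2.1, 55.0]
orientation: [1.405, 2.451, -0.251]
force: [0.2, -0.4, 0.2]
gripper_width: 85.6
grasp_force: 0.0
```

```bash
python3 -c "
from h import *
go((459,0.2,53.4),(.861,.508,0),(.174,-.294,-.94))"
```

```text
t 5.97 p [457.4  -2.1  55. ] q [ 0.1   0.42  2.12 -0.65  0.55  0.12] F [ 0.2 -0.4  0.2] w 85.6 g 0.0 
M [[-0.474, 0.863, 0.174], [0.81, 0.505, -0.298], [-0.346, -0.0, -0.938]]
shift units [ 0.03  0.05 -0.03] turn units [0.05 0.02 0.04]
```

Emit:
{"fn": "drive_tool", "kwargs": {
  "plan": [
    [0.1,-0.1,-0.4,0,0,0,-1],
    [0.1,-0.1,-0.4,0,0,0,-1],
    [0,-0.05,-0.16,0,0,0,-1],
    [0,0,0,0,0,0,-1]
  ]
}}

```text
t: 6.48
eef_pos: [467.6, -14.3, 6.0]
orientation: [1.403, 2.453, -0.253]
force: [-0.5, -0.2, 0.4]
gripper_width: 85.4
grasp_force: 0.0
```

```bash
python3 -c "
from h import *
go((467.7,-14.5,6.4),(.861,.508,0),(.174,-.294,-.94))"
```

```text
t 6.47 p [467.6 -14.3   6. ] q [ 0.07  0.53  2.13 -0.81  0.44  0.27] F [-0.5 -0.2  0.4] w 85.4 g 0.0 
M [[-0.476, 0.862, 0.173], [0.809, 0.506, -0.299], [-0.345, -0.002, -0.939]]
shift units [ 0.   -0.    0.01] turn units [ 0.05 -0.01  0.02]
```

Emit:
{"fn": "drive_tool", "kwargs": {
  "plan": [
    [0,0,0,0,0,0,1],
    [0,0,0,0,0,0,1],
    [0,0,0,0,0,0,1],
    [0,0,0,0,0,0,1],
    [0,0,0,0,0,0,1],
    [0,0,0,0,0,0,1]
  ],
  "newtons": 60
}}

```text
t: 7.22
eef_pos: [468.5, -14.2, 7.3]
orientation: [1.403, 2.451, -0.25]
force: [-1.5, 2.6, 7.6]
gripper_width: 38.9
grasp_force: 59.1
```

```bash
python3 -c "
from h import *
st()"
```

```text
t 7.22 p [468.5 -14.2   7.3] q [ 0.07  0.53  2.13 -0.81  0.44  0.27] F [-1.5  2.6  7.6] w 38.9 g 59.1 
M [[-0.475, 0.862, 0.176], [0.809, 0.507, -0.298], [-0.346, 0.001, -0.938]]
```

Emit:
{"fn": "drive_tool", "kwargs": {
  "plan": [
    [0,0,0.4,0,0,0,1],
    [0,0,0.8,0,0,0,1],
    [0,0,0.8,0,0,0,1],
    [0,0,0.8,0,0,0,1],
    [0,0.2,0.8,1,0.59,0,1],
    [0,0.2,0.4,1,0.59,0,1],
    [0,0.2,0,1,0.59,0,1],
    [0,0.2,0,1,0.59,0,1],
    [0,0.2,0,1,0.59,0,1],
    [0,0.2,0,1,0.59,0,1],
    [0,0.2,0,1,0.59,0,1],
    [0,0,0,0,0,0,1]
  ]
}}

```text
t: 8.72
eef_pos: [468.3, 54.9, 205.4]
orientation: [-1.402, -2.446, -0.249]
force: [-0.7, -0.4, -3.9]
gripper_width: 38.5
grasp_force: 62.0
```

```bash
python3 -c "
from h import *
st()"
```

```text
t 8.72 p [468.3  54.9 205.4] q [-0.23  0.32  1.7   0.26  1.38 -0.85] F [-0.7 -0.4 -3.9] w 38.5 g 62.0 
M [[-0.473, 0.863, -0.179], [0.809, 0.506, 0.3], [0.35, -0.003, -0.937]]
```

The grip held. Now I measure the surroundings to plan the coaster placing.

Run:
```python
from h import *
s=load("scene0.npz");t=load("top0.npz")
for n,a,z in(("tape",(233,221),19),("small",(233,178),32),("pencup",(148,133),95),("mug",(237,125),90)): print(n,onz(t,*a,z).round())
print("tape scene",onz(s,381,253,19).round())
th=np.radians(135)
go((440,180,205),(np.sin(th),-np.cos(th),0),(.94*np.cos(th),.94*np.sin(th),-.342))
```

```text
tape [462. 154.  19.]
small [587. 157.  32.]
pencup [697. 387.  95.]
mug [729. 142.  90.]
tape scene [475. 168.  19.]
t 8.72 p [468.3  54.9 205.4] q [-0.23  0.32  1.7   0.26  1.38 -0.85] F [-0.7 -0.4 -3.9] w 38.5 g 62.0 
M [[-0.473, 0.863, -0.179], [0.809, 0.506, 0.3], [0.35, -0.003, -0.937]]
shift units [-0.57  2.5  -0.01] turn units [7.88 6.05 2.72]
```

Emit:
{"fn": "drive_tool", "kwargs": {
  "plan": [
    [0,0.4,0,0.8,0.6,0.27,1],
    [0,0.5,0,0.8,0.6,0.27,1],
    [0,0.5,0,0.8,0.6,0.27,1],
    [0,0.5,0,0.8,0.6,0.27,1],
    [0,0.5,0,0.8,0.6,0.27,1],
    [0,0.5,0,0.8,0.6,0.27,1],
    [0,0.5,0,0.8,0.6,0.27,1],
    [0,0.5,0,0.8,0.6,0.27,1],
    [0,0.5,0,0.8,0.6,0.27,1],
    [0.1,0.3,0,0.7,0.6,0.27,1],
    [0,0,0,0,0,0,1]
  ]
}}

```text
t: 10.1
eef_pos: [472.7, 291.6, 204.3]
orientation: [-0.752, -1.809, -0.526]
force: [1.0, -0.3, -4.0]
gripper_width: 39.0
grasp_force: 62.3
```

Run:
```python
from h import *
th=np.radians(135)
go((476,290.4,130),(np.sin(th),-np.cos(th),0),(.94*np.cos(th),.94*np.sin(th),-.342))
```

```text
t 10.1 p [472.7 291.6 204.3] q [-0.04  0.81  1.42  0.75  1.91 -0.96] F [ 1.  -0.3 -4. ] w 39.0 g 62.3 
M [[-0.243, 0.71, -0.661], [0.244, 0.705, 0.666], [0.939, 0.001, -0.345]]
shift units [ 0.07 -0.02 -1.49] turn units [0.02 0.03 0.04]
```

Emit:
{"fn": "drive_tool", "kwargs": {
  "plan": [
    [0.07,0,-0.6,0,0,0,1],
    [0,0,-0.7,0,0,0,1],
    [0,0,-0.7,0,0,0,1],
    [0,0,-0.6,0,0,0,1],
    [0,0,-0.3,0,0,0,1],
    [0,0,0,0,0,0,1]
  ]
}}

```text
t: 10.85
eef_pos: [476.6, 290.5, 61.4]
orientation: [-0.752, -1.808, -0.53]
force: [0.6, 0.4, -2.9]
gripper_width: 38.6
grasp_force: 62.3
```

Run:
```python
from h import *
st();a=snap('w5');b=snap('s5','scene');c=snap('t5','top')
def crop(c,x,y,w,h,k): return cv2.resize(c["frame"][y:y+h,x:x+w],None,fx=k,fy=k,interpolation=cv2.INTER_CUBIC)
cv2.imwrite("pics/m5.png",np.hstack([crop(b,370,220,90,90,4),crop(a,210,120,200,180,2)]))
P,M=st();o=np.array([-31.5,0,-1.9]);ax=np.array([.939,0,-.344])
for d in(0,46,72): 
  p=P+M@(o+d*ax);print(p.round(1),proj(b,p).round(1),proj(a,p).round(1))
```

```text
t 10.85 p [476.6 290.5  61.4] q [-0.04  1.01  1.41  0.71  1.77 -1.1 ] F [ 0.6  0.4 -2.9] w 38.6 g 62.3 
M [[-0.243, 0.711, -0.66], [0.242, 0.703, 0.668], [0.939, 0.003, -0.344]]
10.9 [476.9 290.7  62.2] [-0.752 -1.808 -0.531] [-0.038  1.013  1.407  0.715  1.766 -1.096]
10.95 [477.2 290.7  62.6] [-0.752 -1.809 -0.531] [-0.038  1.013  1.407  0.715  1.766 -1.096]
11.0 [477.4 290.7  62.7] [-0.752 -1.809 -0.532] [-0.038  1.012  1.407  0.715  1.766 -1.096]
t 11.0 p [477.4 290.7  62.7] q [-0.04  1.01  1.41  0.72  1.77 -1.1 ] F [ 0.1  0.4 -3.8] w 38.5 g 62.3 
M [[-0.245, 0.711, -0.659], [0.241, 0.703, 0.669], [0.939, 0.005, -0.344]]
[486.3 281.8  33.7] [413.7 274.3] [318.5 308. ]
[486.2 281.7  79.7] [416.4 262.6] [318.7 254.3]
[486.1 281.6 105.7] [418.  255.7] [318.9 213. ]
```

View pics/m5.png

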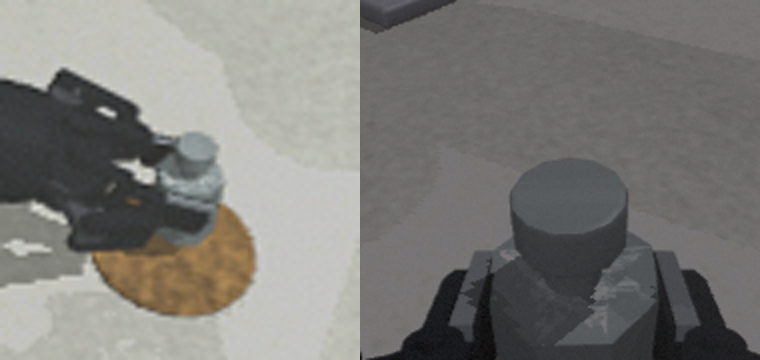

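Scene view (left): the weight hangs upright over the coaster with its knob top at full-frame (419.8,257), where (418,255.7) was predicted. Wrist view (right): knob top at (314,217), gripped on its flats.

Emit:
{"fn": "drive_tool", "kwargs": {
  "plan": [
    [0,0,-0.2,0,0,0,1],
    [0,0,-0.2,0,0,0,1],
    [0,0,-0.08,0,0,0,1],
    [0,0,-0.02,0,0,0,1],
    [0,0,0,0,0,0,1]
  ]
}}

```text
t: 11.62
eef_pos: [476.8, 290.8, 36.5]
orientation: [-0.752, -1.807, -0.531]
force: [0.3, 0.1, -5.5]
gripper_width: 38.8
grasp_force: 62.3
```

Emit:
{"fn": "drive_tool", "kwargs": {
  "plan": [
    [0,0,-0.02,0,0,0,1],
    [0,0,-0.02,0,0,0,1],
    [0,0,0,0,0,0,1]
  ]
}}

```text
t: 12.0
eef_pos: [476.9, 290.8, 34.8]
orientation: [-0.752, -1.807, -0.531]
force: [0.8, -0.9, -2.0]
gripper_width: 39.1
grasp_force: 62.3
```

Emit:
{"fn": "drive_tool", "kwargs": {
  "plan": [
    [0,0,-0.02,0,0,0,1],
    [0,0,0,0,0,0,1]
  ]
}}

```text
t: 12.25
eef_pos: [476.8, 290.9, 34.7]
orientation: [-0.751, -1.806, -0.532]
force: [1.8, -0.9, 5.3]
gripper_width: 38.7
grasp_force: 62.4
```

Emit:
{"fn": "drive_tool", "kwargs": {
  "plan": [
    [0,0,0,0,0,0,0],
    [0,0,0,0,0,0,-0.1],
    [0,0,0,0,0,0,-0.3],
    [0,0,0,0,0,0,-0.6],
    [0,0,0,0,0,0,-1],
    [0,0,0,0,0,0,-1]
  ]
}}

```text
t: 13.0
eef_pos: [476.8, 290.8, 33.5]
orientation: [-0.752, -1.807, -0.531]
force: [-0.2, -0.0, 0.2]
gripper_width: 85.3
grasp_force: 0.0
```

Run:
```python
from h import *
st();a=snap('w6');b=snap('s6','scene')
def crop(c,x,y,w,h,k): return cv2.resize(c["frame"][y:y+h,x:x+w],None,fx=k,fy=k,interpolation=cv2.INTER_CUBIC)
cv2.imwrite("pics/m6.png",np.hstack([crop(b,370,220,90,90,4),crop(a,210,120,200,180,2)]))
for p in((486,281.5,5),(486,281.5,77)):print(proj(b,p).round(1),proj(a,p).round(1))
```

```text
t 13.0 p [476.8 290.8  33.5] q [-0.04  1.06  1.4   0.71  1.74 -1.12] F [-0.2 -0.   0.2] w 85.3 g 0.0 
M [[-0.243, 0.711, -0.66], [0.241, 0.703, 0.669], [0.939, 0.004, -0.343]]
13.05 [476.8 290.8  33.5] [-0.752 -1.807 -0.531] [-0.038  1.056  1.397  0.711  1.742 -1.118]
13.1 [476.8 290.8  33.5] [-0.752 -1.807 -0.531] [-0.038  1.056  1.398  0.711  1.742 -1.118]
[412.  281.1] [317.1 308.8]
[416.2 263.2] [317.9 214.4]
```

View pics/m6.png

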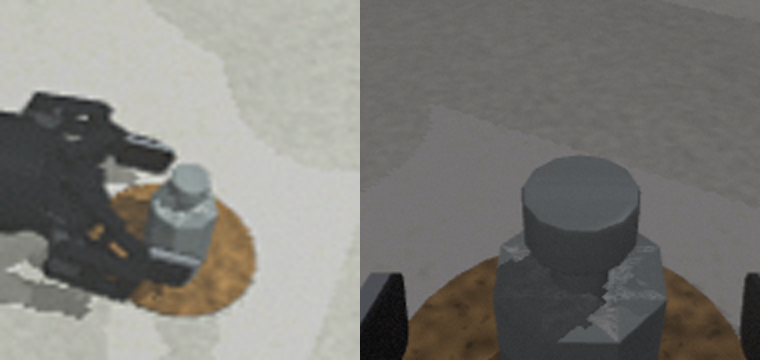

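The weight stands free and upright on the coaster. Its knob top is at scene (418,263) and wrist (320,215), against predictions of (416,263) and (318,214), so it is at about (487,281.5). I back out along the tool, then go above it with the tool vertical.

Emit:
{"fn": "drive_tool", "kwargs": {
  "plan": [
    [0.44,-0.45,0.23,0,0,0,-1],
    [0.44,-0.45,0.23,0,0,0,-1],
    [0.44,-0.45,0.3,0,0,0,-1],
    [0,0,0.6,-0.99,-0.99,0,-1],
    [0,0,0.7,-0.99,-0.99,0,-1],
    [0,0,0.7,-0.99,-0.99,0,-1],
    [0,0,0.4,-0.99,-0.99,0,-1],
    [0,0,0.2,-0.99,-0.99,0,-1],
    [-0.2,0.2,0,-0.99,-0.99,0,-1],
    [-0.2,0.2,0,-0.99,-0.99,0,-1],
    [-0.2,0.2,0,-0.99,-0.99,0,-1],
    [-0.2,0.2,0,-0.99,-0.99,0,-1]
  ]
}}

```text
t: 14.6
eef_pos: [502.4, 263.5, 202.1]
orientation: [-1.16, -2.804, -0.079]
force: [-1.0, 0.3, -0.6]
gripper_width: 85.5
grasp_force: 0.0
```

Run:
```python
from h import *
go((487,281.5,200),(.707,.707,0),(0,0,-1))
```

```text
t 14.6 p [502.4 263.5 202.1] q [ 0.29  0.36  1.59  0.11  1.24 -0.54] F [-1.   0.3 -0.6] w 85.5 g 0.0 
M [[-0.703, 0.707, -0.078], [0.701, 0.707, 0.088], [0.117, 0.008, -0.993]]
shift units [-0.31  0.36 -0.04] turn units [-1.01 -0.89 -0.01]
```

Emit:
{"fn": "drive_tool", "kwargs": {
  "plan": [
    [-0.15,0.18,0,-0.5,-0.45,0,-1],
    [-0.15,0.18,0,-0.5,-0.45,0,-1],
    [0,0,0,0,0,0,-1]
  ]
}}

```text
t: 14.98
eef_pos: [486.0, 282.3, 201.6]
orientation: [-1.195, -2.901, -0.002]
force: [0.7, 0.3, -0.8]
gripper_width: 85.2
grasp_force: 0.0
```

Run:
```python
from h import *
go((487,281.5,54),(.707,.707,0),(0,0,-1))
a=snap('w7')
for p in((487,281.5,77),(487,281.5,5)):print(proj(a,p).round(1))
i=a["frame"][100:300,200:440]
cv2.imwrite("pics/w7c.png",cv2.resize(i,None,fx=3,fy=3,interpolation=cv2.INTER_CUBIC))
k=((cv2.cvtColor(a["frame"],cv2.COLOR_BGR2HSV)[...,1]>80)*255).astype(np.uint8)
cs=np.array([q for q in max(cv2.findContours(k,0,1)[0],key=cv2.contourArea)]);h=cv2.convexHull(cs);e=cv2.fitEllipse(h);print(e,onz(a,*e[0],5))
```

```text
t 14.97 p [486.  282.3 201.6] q [ 0.4   0.33  1.63  0.    1.18 -0.39] F [ 0.7  0.3 -0.8] w 85.2 g 0.0 
M [[-0.71, 0.704, -0.003], [0.704, 0.71, 0.003], [0.005, -0.0, -1.0]]
shift units [ 0.02 -0.02 -2.95] turn units [-0.03 -0.04 -0.05]
15.02 [486.9 281.7 201.6] [-1.196 -2.9   -0.003] [ 0.399  0.335  1.628  0.005  1.181 -0.391]
[317.1 195.3]
[317. 178.]
((314.7950439453125, 175.3975372314453), (88.60281372070312, 90.49905395507812), 92.82487487792969) [482.86495106 281.85678548   5.        ]
```

View pics/w7c.png

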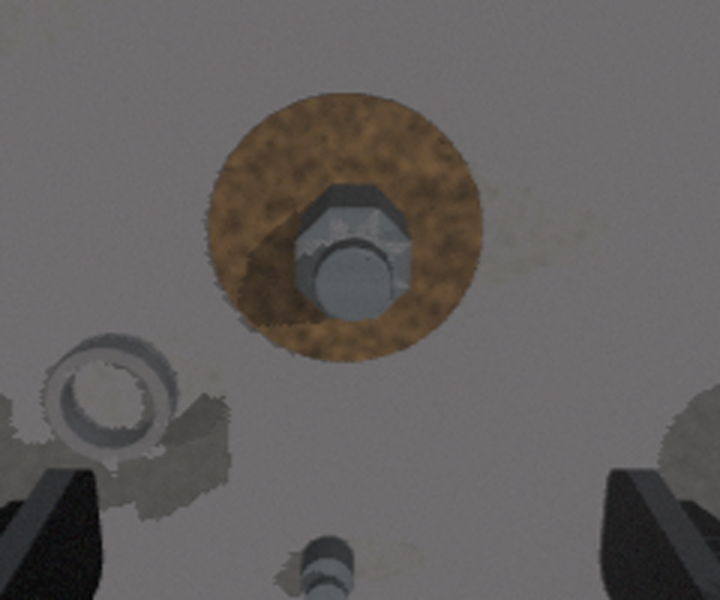

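The knob top is at full-frame (318,194.3), against a prediction of (317.1,195.3). It is upright and well inside the coaster, so I descend onto the knob.

Emit:
{"fn": "drive_tool", "kwargs": {
  "plan": [
    [0,0,-0.6,0,0,0,-1],
    [0,0,-0.8,0,0,0,-1],
    [0,0,-0.8,0,0,0,-1],
    [0,0,-0.5,0,0,0,-1],
    [0,0,-0.2,0,0,0,-1],
    [0,0,0,0,0,0,-1]
  ]
}}

```text
t: 15.78
eef_pos: [488.1, 280.7, 56.2]
orientation: [-1.2, -2.898, -0.002]
force: [0.2, 0.2, 1.8]
gripper_width: 85.2
grasp_force: 0.0
```

Run:
```python
from h import *
go((487.8,281.5,55),(.707,.707,0),(0,0,-1))
```

```text
t 15.78 p [488.1 280.7  56.2] q [ 0.4   0.52  1.76  0.01  0.86 -0.39] F [0.2 0.2 1.8] w 85.2 g 0.0 
M [[-0.707, 0.707, -0.004], [0.707, 0.707, 0.003], [0.005, -0.001, -1.0]]
shift units [-0.01  0.02 -0.02] turn units [-0.03 -0.04 -0.  ]
```

Emit:
{"fn": "drive_tool", "kwargs": {
  "plan": [
    [0,0,0,0,0,0,0.2],
    [0,0,0,0,0,0,0.3],
    [0,0,0,0,0,0,1],
    [0,0,0,0,0,0,1],
    [0,0,0,0,0,0,1],
    [0,0,0,0,0,0,1],
    [0,0,0,0,0,0,1]
  ],
  "newtons": 60
}}

```text
t: 16.65
eef_pos: [488.1, 281.4, 57.4]
orientation: [-1.199, -2.901, -0.004]
force: [-1.2, -0.7, 6.0]
gripper_width: 23.7
grasp_force: 58.5
```

Emit:
{"fn": "drive_tool", "kwargs": {
  "plan": [
    [0,0,0.1,0,0,0,1],
    [0,0,0.4,0,0,0,1],
    [0,0,0.6,0,0,0,1],
    [0,0,0,0,0,0,1]
  ]
}}

```text
t: 17.15
eef_pos: [489.3, 282.0, 113.2]
orientation: [-1.2, -2.903, -0.008]
force: [0.0, 0.2, -4.5]
gripper_width: 24.0
grasp_force: 59.4
```

Run:
```python
from h import *
go((542.5,-331,180),(.707,.707,0),(0,0,-1))
```

```text
t 17.15 p [489.3 282.  113.2] q [ 0.4   0.44  1.72  0.    0.98 -0.39] F [ 0.   0.2 -4.5] w 24.0 g 59.4 
M [[-0.708, 0.706, 0.001], [0.706, 0.708, 0.005], [0.002, 0.004, -1.0]]
shift units [  1.06 -12.26   1.34] turn units [-0.05  0.01 -0.01]
```

Emit:
{"fn": "drive_tool", "kwargs": {
  "plan": [
    [0,0,0.6,0,0,0,1],
    [0,-0.2,0.6,0,0,0,1],
    [0.05,-0.5,0.2,0,0,0,1],
    [0.05,-0.7,0,0,0,0,1],
    [0.05,-0.7,0,0,0,0,1],
    [0.05,-0.7,0,0,0,0,1],
    [0.05,-0.7,0,0,0,0,1],
    [0.05,-0.7,0,0,0,0,1],
    [0.05,-0.7,0,0,0,0,1],
    [0.05,-0.7,0,0,0,0,1],
    [0.05,-0.7,0,0,0,0,1],
    [0.05,-0.7,0,0,0,0,1]
  ]
}}

```text
t: 18.65
eef_pos: [511.8, -69.6, 179.9]
orientation: [-1.198, -2.898, -0.002]
force: [0.2, -0.1, -3.2]
gripper_width: 23.5
grasp_force: 60.1
```

Emit:
{"fn": "drive_tool", "kwargs": {
  "plan": [
    [0.05,-0.7,0,0,0,0,1],
    [0.05,-0.7,0,0,0,0,1],
    [0.1,-0.7,0,0,0,0,1],
    [0.1,-0.7,0,0,0,0,1],
    [0.1,-0.7,0,0,0,0,1],
    [0.05,-0.6,0,0,0,0,1],
    [0,-0.5,0,0,0,0,1],
    [0,-0.3,0,0,0,0,1],
    [0,-0.2,0,0,0,0,1],
    [0,0,0,0,0,0,1]
  ]
}}

```text
t: 19.9
eef_pos: [535.2, -323.8, 181.3]
orientation: [-1.2, -2.899, -0.003]
force: [0.1, -0.2, -4.9]
gripper_width: 23.6
grasp_force: 60.0
```

Run:
```python
from h import *
go((542.5,-331,120),(.707,.707,0),(0,0,-1))
```

```text
t 19.9 p [ 535.2 -323.8  181.3] q [-0.65  0.44  1.51  0.    1.2  -1.44] F [ 0.1 -0.2 -4.9] w 23.6 g 60.0 
M [[-0.708, 0.707, -0.003], [0.707, 0.708, 0.003], [0.004, 0.0, -1.0]]
shift units [ 0.15 -0.14 -1.23] turn units [-0.04 -0.03 -0.01]
```

Emit:
{"fn": "drive_tool", "kwargs": {
  "plan": [
    [0.08,-0.06,-0.4,0,0,0,1],
    [0.08,-0.07,-0.5,0,0,0,1],
    [0,0,-0.4,0,0,0,1],
    [0,0,-0.1,0,0,0,1],
    [0,0,-0.05,0,0,0,1],
    [0,0,0,0,0,0,1]
  ]
}}

```text
t: 20.65
eef_pos: [543.7, -330.3, 109.4]
orientation: [-1.199, -2.901, -0.002]
force: [-0.3, 0.3, -3.6]
gripper_width: 23.7
grasp_force: 60.0
```

Emit:
{"fn": "drive_tool", "kwargs": {
  "plan": [
    [0,0,-0.04,0,0,0,1],
    [0,0,-0.04,0,0,0,1],
    [0,0,-0.04,0,0,0,1],
    [0,0,0,0,0,0,1]
  ]
}}

```text
t: 21.15
eef_pos: [543.1, -330.2, 102.8]
orientation: [-1.199, -2.899, -0.003]
force: [0.6, -1.1, -4.1]
gripper_width: 23.5
grasp_force: 60.0
```

Emit:
{"fn": "drive_tool", "kwargs": {
  "plan": [
    [0,0,-0.04,0,0,0,1],
    [0,0,-0.04,0,0,0,1],
    [0,0,0,0,0,0,1]
  ]
}}

```text
t: 21.52
eef_pos: [543.4, -330.4, 99.0]
orientation: [-1.199, -2.9, -0.002]
force: [0.2, -0.6, -2.6]
gripper_width: 23.3
grasp_force: 60.0
```

Emit:
{"fn": "drive_tool", "kwargs": {
  "plan": [
    [0,0,-0.03,0,0,0,1],
    [0,0,-0.03,0,0,0,1],
    [0,0,0,0,0,0,1]
  ]
}}

```text
t: 21.9
eef_pos: [543.5, -330.4, 96.2]
orientation: [-1.199, -2.9, -0.002]
force: [-0.3, -0.9, -0.7]
gripper_width: 23.5
grasp_force: 60.2
```

Emit:
{"fn": "drive_tool", "kwargs": {
  "plan": [
    [0,0,-0.02,0,0,0,1],
    [0,0,0,0,0,0,1]
  ]
}}

```text
t: 22.15
eef_pos: [543.4, -330.4, 95.1]
orientation: [-1.2, -2.9, -0.002]
force: [0.0, -0.3, 0.1]
gripper_width: 23.5
grasp_force: 60.3
```

Emit:
{"fn": "drive_tool", "kwargs": {
  "plan": [
    [0,0,0,0,0,0,0.35],
    [0,0,0,0,0,0,0.25],
    [0,0,0,0,0,0,0],
    [0,0,0,0,0,0,-0.4],
    [0,0,0,0,0,0,-1],
    [0,0,0,0,0,0,-1],
    [0,0,0,0,0,0,-1]
  ]
}}

```text
t: 23.02
eef_pos: [543.3, -330.3, 95.0]
orientation: [-1.199, -2.9, -0.003]
force: [0.7, 0.5, -0.4]
gripper_width: 85.4
grasp_force: 0.0
```

Released with no force on the tool. I go straight up and look.

Emit:
{"fn": "drive_tool", "kwargs": {
  "plan": [
    [0,0,0.3,0,0,0,-1],
    [0,0,0.8,0,0,0,-1],
    [0,0,0.8,0,0,0,-1],
    [0,0,0.8,0,0,0,-1],
    [0,0,0,0,0,0,-1]
  ]
}}

```text
t: 23.65
eef_pos: [545.6, -331.9, 235.3]
orientation: [1.199, 2.898, -0.001]
force: [1.4, -0.9, -0.2]
gripper_width: 85.4
grasp_force: 0.0
```

Run:
```python
from h import *
st();a=snap('w8');b=snap('s8','scene')
def crop(c,x,y,w,h,k): return cv2.resize(c["frame"][y:y+h,x:x+w],None,fx=k,fy=k,interpolation=cv2.INTER_CUBIC)
m=np.hstack([crop(a,200,80,200,200,2),crop(b,200,110,100,100,4)]);cv2.imwrite("pics/m8.png",np.vstack([m,cv2.resize(np.hstack([b["frame"][180:380,240:460]]),(220,200)).repeat(1,0) if 0 else np.hstack([b["frame"][180:380,230:450],np.zeros((200,360,3),np.uint8),load('scene0.npz')["frame"][180:380,230:450]])]))
for p in((543.4,-330.4,114),(543.4,-330.4,42)):print(proj(a,p).round(1),proj(b,p).round(1))
```

```text
t 23.65 p [ 545.6 -331.9  235.3] q [-0.66  0.41  1.42  0.    1.31 -1.44] F [ 1.4 -0.9 -0.2] w 85.4 g 0.0 
M [[-0.708, 0.706, 0.004], [0.706, 0.708, -0.002], [-0.005, 0.001, -1.0]]
23.7 [ 544.4 -331.   232.9] [1.200e+00 2.902e+00 1.000e-03] [-6.550e-01  4.100e-01  1.424e+00  1.000e-03  1.306e+00 -1.442e+00]
23.75 [ 543.4 -330.3  231.1] [-1.200e+00 -2.901e+00 -2.000e-03] [-6.550e-01  4.120e-01  1.427e+00  1.000e-03  1.306e+00 -1.442e+00]
[316.3 191.2] [241.  159.3]
[316.3 174. ] [243.  177.5]
```

View pics/m8.png

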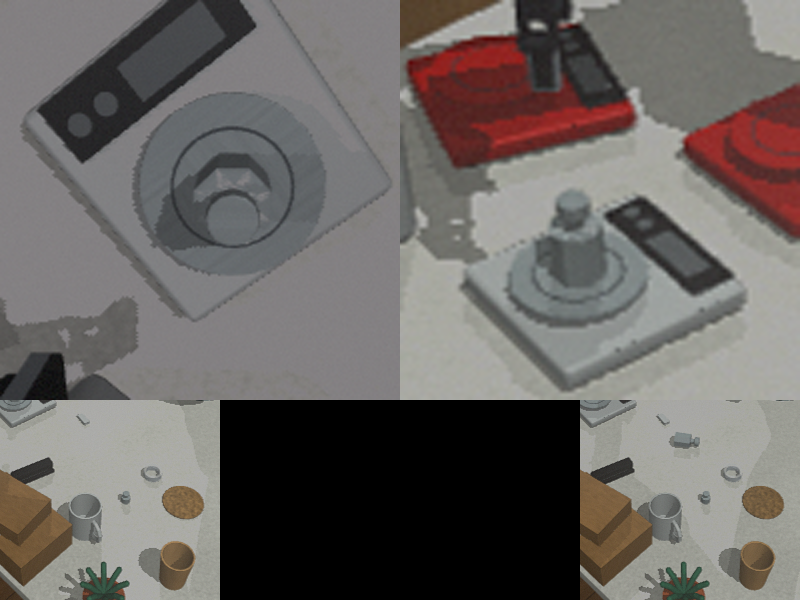

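The weight stands upright and free in the engraved ring. The ring centre is at wrist (316.5,173.5) and the foot centre is predicted at (316.3,174). The other things are unmoved against the first picture, so I hand the job in.

```bash
python3 -c "
from plant import env
print(env.job_done())"
```

```text
the job is handed in; nothing more can be done
None
```

I stood the eight-sided weight on the coaster and let go, then took it by the knob, set it upright in the middle of the scale's ring and let go. No other object had moved in the last picture, and the job is handed in at about 24 s.

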